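# Swing the trimmer's wheel guard over by its crank

## Robot

A 6-joint arm with a two-finger parallel gripper is mounted at the origin on the work surface. World frame = base frame: x ahead of the robot, y to its left, z up, the work surface at z = 0. Lengths are in m, angles in rad, forces in N, time in s.
With the tool pointing down it reaches from about 0.35 to 0.975 m from the base axis. Payload 4.9 kg.
Tool frame: the origin (TCP) lies at the very end of the fingers, on their centre line; the grasp point (between the pads) lies 19 mm behind it; z points along the fingers, y is the line along which they close (so a half turn about z gives the same grasp; the last joint's range is limited). The gripper opens to 85 mm and grips with 20 to 120 N. Pads are 22 mm wide; open, the fingers measure 114 mm over their backs; the gripper's body (76 mm by 85 mm) begins 54 mm behind the grasp point. The pads swing forward as they close: fully open they stand 13 mm farther back than shut.
Start: joints at [-1.281, 0.053, 1.613, -0, 1.476, -0.119], TCP at [0.248, -0.573, 0.231] pointing down, gripper open.
Joint ranges: [-3.01, 3.01], [-1.01, 2.22], [0.06, 2.58], [-1.02, 4.17], [0.09, 2.62], [-3.14, 3.14]. Speed limits (rad/s): [2.57, 2.57, 3.14, 3.14, 3.14, 3.14].

## Interface

Orientations are given as a rotation vector (axis times angle).
In Python, from station import get_obs, get_image, get_calibration, finish_job gives the robot as it stands.
- The arm moves only by the tool servo_tool, never from a script. Its argument "increments" is a list of rows, each a list of 5 numbers: the opening, from 0 (shut) to 1 (fully open), then the shift along the tool's x, y, z in mm, then the turn about the tool's z in degrees. In form: [[jaw, tx, ty, tz, spin], ...]. A call has 1 to 12 rows; each row shifts and turns the commanded pose from where the row before left it, along the tool's axes as they then stand; what a row does not reach is not made up. A row lasts 1/8 s, in which the tool goes at most 62.5 mm and 10.7 degrees, less where a joint would pass 70% of its speed; a pose out of reach is approached as far as the arm can. A call is refused whole if a number of a shift passes 62.5 or a number of a turn 10.7, either way. A call with a gripper value outside its range is refused whole. The fingers move at their own pace and stop on an object; "force" is the grip in N (left out, the last holds). Time passes only in rows, so rows that do not move let the fingers close. It gives the time, the measured TCP pose, the force, the opening and the grip force at its end, in the units of the state.
- get_obs(): the state, without advancing time (a new reading comes with each control period).
- get_image(name): name is "scene" or "top" or "wrist"; returns the picture (384x512x3 uint8, red, green, blue); there is no depth.
- get_calibration(name): a dict with "fx", "fy", "cx", "cy" (pixels), "R" (3x3) and "t" (3): a world point X has camera coordinates R X + t; the wrist camera has in their place "mount" (4x4, takes a point from camera to tool coordinates, whose origin is the TCP and whose axes are the flange's). Camera axes: x right, y down, z forward; pixel columns grow to the right and rows downward; lengths in m; the calibration is good to about 2 mm. A picture is of the moment at which its call begins: read the wrist's pose just before it. get_calibration takes no time and is no camera call.
- finish_job(): hands the job in; it is judged then, once.
The state is a dict: "t": time; "q": joint angles; "dq": joint speeds; "effort": joint torques, N m; "tool_pos": TCP position; "tool_rot": TCP orientation; "contact_force": force on the tool from outside, world axes, zero at the start; "wrist_torque": the same for the moment, N m; "opening": finger opening in m; "grip_force": force on a finger pad.
Only numpy, scipy, OpenCV 4.12 (cv2) and the standard library are available. Lean on these libraries where they do the work, as an engineer would, in place of code of your own. Each camera call takes 0.05 s, during which the arm holds its last target. There are 200 camera calls.

## Task

Turn the model trimmer's heavy wheel guard over with its hand crank: bring it from its right-hand stop to upright, keep it standing still and upright for at least five seconds so that the wheel's edge can be looked at, then lay it softly on its left-hand stop and let go of the crank. Work it by the crank only, never let the guard slam onto a stop, and leave the other things on the bench alone.

Things in the scene. Friction and masses are not known exactly. Their poses are not given: they have to be found in the camera images.
- trimmer: model trimmer on a white base plate 340 x 360 x 25 mm, fixed. Origin: centre of the plate's underside. x along the shaft from crank to motor, y left, z up. In its frame: bearing pedestal at x -40 to -10 mm, 196 mm high; grey wheel, radius 122 mm, at x 45 to 75 mm, motor behind; stop posts with rubber pads at x 60 mm, y +150 (left) and -150 mm (right), 163 mm high.
- shaft_axis (a point): point on the shaft's axis, 170 mm above the bench and 100 mm to -x of the trimmer's origin, level along x with the middle of the crank's grip. Guard and crank turn about the line through it along the trimmer's x. Axes as the trimmer's.
- guard (a joint): guard angle, rad: 0 upright, negative leaning right (trimmer's -y), positive left. Stops at -0.70 (start) and +0.70. Inertia about 0.055 kg m2; top-heavy: gravity tips it away from upright with about 0.25 N m x sin(angle); both vary by -10 to +20 %. Friction tiny: 0.001 N m dry, 0.008 N m s viscous. With the crank held still it falls to a side: it needs constant correction.
- crank (a joint): wind-up of the crank's springy shaft, rad: crank angle minus guard angle, +-1.9 at most, 0 when let go. The crank drives the guard only through this torsion spring, 0.15 N m/rad (damping 0.008 N m s), weaker than gravity's pull; positive pushes the guard left. Crank angle from vertical = guard + crank, positive left. Lifting the guard off a stop takes about 1.1 rad of wind-up.
- crank_handle (a point): middle of the crank's grip, a freely turning black sleeve 22 mm thick, 70 mm long, parallel to the shaft, on the robot's side. At crank angle a it lies 70 mm x sin(a) to the trimmer's +y and 70 mm x cos(a) above shaft_axis. Can be pinched from above, fingers closing along the trimmer's y; it turns in the grip, so the tool can keep pointing down. Crank 0.23 kg, nearly balanced.
- hood: the chrome wheel guard, 3.6 kg nominal: a curved hood 74 mm wide over the top of the wheel, outer radius 156 mm, reaching 50 degrees to either side of its middle, on two spokes, with a round counterweight below the shaft. Origin on the shaft axis, 170 mm above the trimmer's origin; z points through the hood's middle (up at guard angle 0). Not to be touched.
- cup: bystander: pale green silicone cup, 84 mm across, 70 mm high; origin at the centre of its underside
- articulator: bystander: white resin articulator with plaster models, 80 x 70 x 98 mm; origin at the centre of its underside
- blank: bystander: grey zirconia crown blank, a disc 98 mm across, 22 mm high; origin at the centre of its underside
- caliper: bystander: steel caliper lying flat, 160 mm long, 8 mm high; origin at the middle of its beam's underside

How it is judged:
On the way:
1. the guard stands upright (within 0.15 rad) and still for 5 s (value of joint guard between -0.15 and 0.15 rad and velocity of joint guard between -0.35 and 0.35 rad/s), for 5 s.
At the end, for the whole second after the job is handed in: The guard lies at rest on its left-hand stop (joint guard above 0.64 rad, slower than 0.1 rad/s), the crank is let go and has come to rest, and cup, articulator, blank and caliper are within 30 mm of where they started (value of joint guard above 0.64 rad and velocity of joint guard between -0.1 and 0.1 rad/s and velocity of joint crank between -0.3 and 0.3 rad/s and distance of each of cup, articulator, blank, caliper from where it was at the start of the episode below 0.03 m); the robot touches nothing.
It fails at once if the guard slams onto a stop: faster than 0.6 rad/s within 0.1 rad of the stop ((value of joint guard above 0.6 rad and velocity of joint guard above 0.6 rad/s) or (value of joint guard below -0.6 rad and velocity of joint guard below -0.6 rad/s)).
It fails at once if the robot touches the guard itself instead of the crank (more than 1 N) (contact force between any of the fingers, the arm and hood above 1 N).
It fails at once if a bystander is moved more than 50 mm (distance of any of cup, articulator, blank, caliper from where it was at the start of the episode above 0.05 m).
It also fails if it takes over 66 s, if anything falls off the work surface, if the arm or the gripper's body presses on something with over 40 N, if the wrist force passes 120 N, or if a joint passes its speed limit or range.

## Working session

There is one attempt and no reset: what is moved stays moved. The work goes in short steps, Python scripts to look and compute and a tool call to move; the robot and the scene stay as the last step left them, time stands still between calls to the robot, and variables do not carry over. Pictures are saved under pics/ and viewed, at most 10 in all, crops included, and the job is handed in when it is done.

Besides the shell and the picture viewer there is one more tool, called after "Emit:" as a command line: name --pt "numbers of a row" for each row, then --argument value for the rest. servo_tool: Moves the arm, as the interface text tells. Its arguments: {"type":"object","properties":{"increments":{"type":"array"},"force":{"type":"number"}},"required":["increments"]}

```bash
ls; mkdir -p pics; python3 - <<'E'
from station import *
import cv2,json
o=get_obs();print(o)
for n in("scene","top"):
    im=get_image(n);cv2.imwrite(f"pics/{n}0.png",im[:,:,::-1]);c=get_calibration(n);print(n,c)
print(get_calibration("wrist"))
E
```

```text
pics
{'t': 0.0, 'q': array([-1.28098521e+00,  5.33737420e-02,  1.61430829e+00,  1.09311402e-05,
        1.47596058e+00, -1.18977153e-01]), 'dq': array([ 0.0002242 ,  0.00030017,  0.00055688,  0.0006638 ,  0.00101642,
       -0.00144876]), 'effort': array([-1.39330554e-03, -3.93690240e+01, -3.70173025e+01, -1.85120784e-04,
        7.13565300e-03,  4.01274235e-06]), 'tool_pos': array([ 0.2482745 , -0.57289843,  0.230044  ]), 'tool_rot': array([-3.07419714e+00, -6.37245077e-01,  2.57517806e-04]), 'contact_force': array([-0.45637221, -1.00576249, -0.27748186]), 'wrist_torque': array([-0.00473576,  0.00727476,  0.01368412]), 'grip_force': 0.0, 'opening': 0.08576300327552265}
scene {'fx': 433.68021125848804, 'fy': 433.68021125848804, 'cx': 257.62152194873863, 'cy': 190.25206685926565, 'R': array([[ 0.00626205,  0.99980402, -0.01878053],
       [ 0.75252634, -0.01707968, -0.65834063],
       [-0.65853238, -0.01001028, -0.75248582]]), 't': array([ 0.01255016, -0.29870879,  1.65977236])}
top {'fx': 398.6552330049431, 'fy': 398.6552330049431, 'cx': 256.1307668117159, 'cy': 194.6131844966715, 'R': array([[-0.00825829, -0.99988182, -0.01296717],
       [-0.99784961,  0.00908334, -0.06491269],
       [ 0.0650228 ,  0.01240322, -0.99780669]]), 't': array([0.02100005, 0.54271887, 1.21783864])}
{'fx': 305.90894141235253, 'fy': 305.90894141235253, 'cx': 257.3867358830488, 'cy': 191.75794870048952, 'mount': array([[ 3.35336718e-04, -9.50349222e-01, -3.11185225e-01,
         7.94937674e-02],
       [ 9.99999875e-01,  4.33753022e-04, -2.47055981e-04,
         5.82142121e-05],
       [ 3.69766991e-04, -3.11185104e-01,  9.50349249e-01,
        -1.42787732e-01],
       [ 0.00000000e+00,  0.00000000e+00,  0.00000000e+00,
         1.00000000e+00]])}
```

View pics/scene0.png

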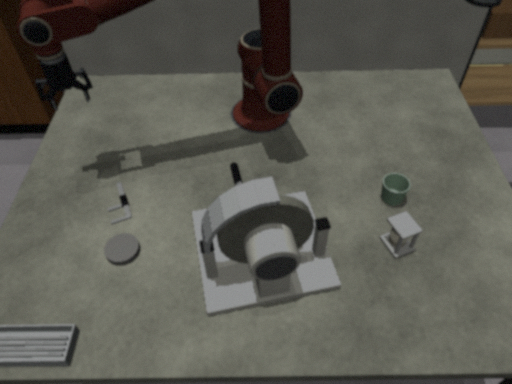

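View pics/top0.png

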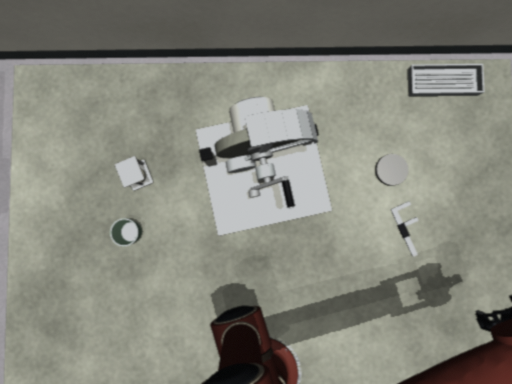

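The top view shows the plate corners near (197,129), (308,106), (331,211) and (220,235), with the black grip at about (284,180)-(293,207). I'll refine those positions.

```bash
cat > h.py <<'E'
import numpy as np
from station import *
def ray(n,u,v,z):
    c=get_calibration(n);R,t=np.array(c["R"]),np.array(c["t"])
    d=R.T@np.array([(u-c["cx"])/c["fx"],(v-c["cy"])/c["fy"],1]);o=-R.T@t
    return o+d*(z-o[2])/d[2]
def proj(n,X):
    c=get_calibration(n);p=np.array(c["R"])@np.array(X)+c["t"]
    return np.array([c["fx"]*p[0]/p[2]+c["cx"],c["fy"]*p[1]/p[2]+c["cy"]])
def fit(n,pts):  # not used
    pass
E
python3 - <<'E'
from h import *
import cv2
from scipy.optimize import least_squares
im=cv2.imread("pics/top0.png");g=cv2.cvtColor(im,cv2.COLOR_BGR2GRAY)
co=np.array([[197,129],[308,106],[331,211],[220,235]],np.float32)
co=cv2.cornerSubPix(g,co.reshape(-1,1,2).copy(),(5,5),(-1,-1),(3,50,.01)).reshape(-1,2);print(co)
W=np.array([ray("top",u,v,.025) for u,v in co]);print(W)
L=np.array([[.17,.18],[.17,-.18],[-.17,-.18],[-.17,.18]])
def w(p,l): c,s=np.cos(p[2]),np.sin(p[2]); return np.array([p[0]+c*l[0]-s*l[1],p[1]+s*l[0]+c*l[1]])
f=lambda p:np.concatenate([w(p,l)-x[:2] for l,x in zip(L,W)])
r=least_squares(f,[.6,0,0]);print(r.x,r.fun*1000)
p=r.x
for a in(-.7,0):
  for x in(-.135,-.1,-.065):
    X=[*w(p,[x,.07*np.sin(a)]),.17+.07*np.cos(a)];print(a,x,np.round(X,4),proj("top",X).round(1),proj("scene",X).round(1))
m=((g<45)*255).astype(np.uint8)[170:215,270:305]
n,lab,st,ce=cv2.connectedComponentsWithStats(m)
for i in range(1,n):print(st[i],ce[i]+[270,170])
o=im[90:250,180:345];cv2.imwrite("pics/c1.png",cv2.resize(o,None,fx=3.6,fy=3.6,interpolation=cv2.INTER_CUBIC))
E
```

```text
[[195.50293 129.36514]
 [307.6674  109.53965]
 [330.97287 209.7391 ]
 [217.99455 234.59729]]
[[ 0.74817252  0.20372036  0.025     ]
 [ 0.80687066 -0.14676469  0.025     ]
 [ 0.49384473 -0.21290981  0.025     ]
 [ 0.42066438  0.13410825  0.025     ]]
[ 0.61738807 -0.00546147  0.19710264] [ 0.67482324  0.62393551 12.47508584 -1.9207241  -7.91592569 -2.35743243
 -5.2339834   3.65422102]
-0.7 -0.135 [ 0.4938 -0.0761  0.2235] [291.2 208.1] [233.6 163.1]
-0.7 -0.1 [ 0.5282 -0.0693  0.2235] [288.3 194.8] [235.8 172.4]
-0.7 -0.065 [ 0.5625 -0.0624  0.2235] [285.5 181.6] [238.1 181.9]
0 -0.135 [ 0.485  -0.0319  0.24  ] [274.2 211.6] [249.8 156.2]
0 -0.1 [ 0.5193 -0.025   0.24  ] [271.4 198. ] [252.4 165.3]
0 -0.065 [ 0.5536 -0.0182  0.24  ] [268.5 184.6] [255.  174.8]
[ 13  11  11  26 153] [287.60130719 193.16339869]
```

View pics/c1.png

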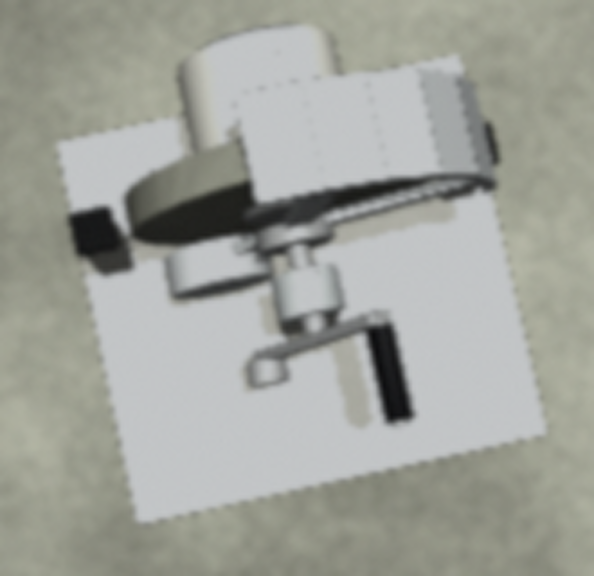

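The crop gives corners at (196.1,130.0), (308.0,105.8), (331.9,210.0) and (218.9,234.7). The second subpixel corner was wrong, so I'm refitting and checking against the black grip blob at (287.6,193.2).

```bash
python3 - <<'E'
from h import *
import cv2
from scipy.optimize import least_squares
co=np.array([[195.9,129.8],[308,105.8],[331.5,209.8],[218.6,234.6]])-[0.3,.3]
W=np.array([ray("top",u,v,.025) for u,v in co])
L=np.array([[.17,.18],[.17,-.18],[-.17,-.18],[-.17,.18]])
def w(p,l): c,s=np.cos(p[2]),np.sin(p[2]); return np.array([p[0]+c*l[0]-s*l[1],p[1]+s*l[0]+c*l[1]])
f=lambda p:np.concatenate([w(p,l)-x[:2] for l,x in zip(L,W)])
p=least_squares(f,[.6,0,0]).x;print(p,f(p)*1000)
X=[*w(p,[-.1,.07*np.sin(-.7)]),.2235];print(X,proj("top",X),proj("scene",X))
print("handle from blob",ray("top",287.6,193.2,.2235+.008))
s=cv2.imread("pics/scene0.png");g=cv2.cvtColor(s,6)[155:190,220:250]
n,lab,st,ce=cv2.connectedComponentsWithStats(((g<40)*255).astype(np.uint8))
for i in range(1,n):print(st[i],ce[i]+[220,155], ray("scene",*(ce[i]+[220,155]),.2235+.006))
E
```

```text
[ 0.62089008 -0.0060285   0.20592073] [ 2.75138517  1.51218174  4.42117411 -0.38651884 -3.2855529  -3.36574652
 -3.88700638  2.24008362]
[np.float64(0.5322233263712937), np.float64(-0.07061787156145831), 0.2235] [288.81052399 193.2529899 ] [235.2432449  173.49083164]
handle from blob [ 0.53184487 -0.06696632  0.2315    ]
[ 11   8  10  20 117] [235.25641026 172.31623932] [ 0.53367324 -0.07019723  0.2295    ]
```

```bash
cat >> h.py <<'E'
import cv2
P=(0.6208,-0.0053,0.2059)   # trimmer x,y,yaw
def T(l):
    l=np.asarray(l,float);c,s=np.cos(P[2]),np.sin(P[2])
    return np.stack([P[0]+c*l[...,0]-s*l[...,1],P[1]+s*l[...,0]+c*l[...,1],l[...,2]],-1)
PH=np.arange(-1.8,1.8,.005)
def unwrap(n,im,r=.156,xs=np.linspace(.02,.10,41)):
    c=get_calibration(n);x,ph=np.meshgrid(xs,PH,indexing="ij")
    X=T(np.stack([x,r*np.sin(ph),.17+r*np.cos(ph)],-1))
    p=X@np.array(c["R"]).T+c["t"]
    u=(c["fx"]*p[...,0]/p[...,2]+c["cx"]).astype(np.float32);v=(c["fy"]*p[...,1]/p[...,2]+c["cy"]).astype(np.float32)
    return cv2.remap(im,u,v,cv2.INTER_LINEAR)
E
python3 - <<'E'
from h import *
o=[]
for n in("scene","top"):
    im=cv2.imread(f"pics/{n}0.png");u=cv2.resize(unwrap(n,im),(720,164),interpolation=cv2.INTER_NEAREST)
    for a in np.arange(-1.5,1.6,.5):
        i=int((a+1.8)/.005);cv2.line(u,(i,0),(i,8),(0,0,255),1)
    for a in(-1.573,.173):
        i=int((a+1.8)/.005);cv2.line(u,(i,150),(i,164),(0,255,0),1)
    o.append(u)
o.append(cv2.resize(cv2.imread("pics/scene0.png")[165:315,180:350],None,fx=1.6,fy=1.6)); 
b=o[2];o[2]=cv2.copyMakeBorder(b,0,0,0,720-b.shape[1],0)
cv2.imwrite("pics/un.png",np.vstack(o))
E
```

```text
(no output)
```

View pics/un.png

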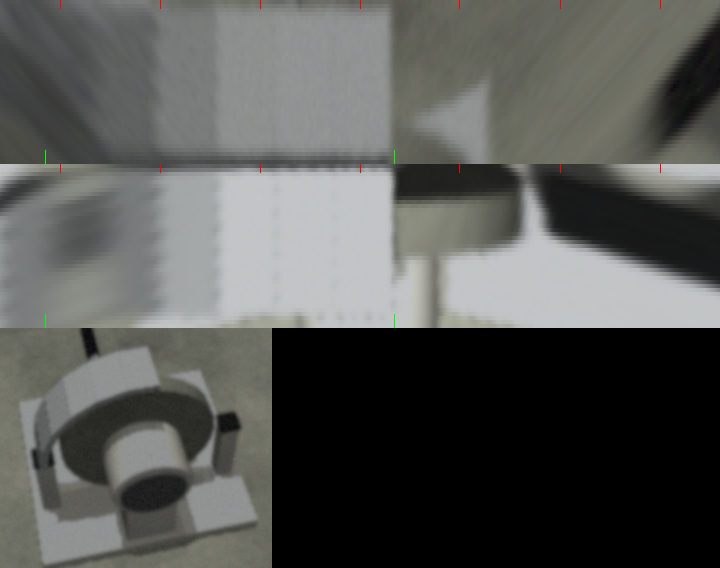

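The unwrapped hood shows its end edge at about 0.16 rad in both views. Expected is 0.173 at guard -0.70, so the pose and the angle measurement agree. Moving above the grip.

Emit:
servo_tool --pt "0.7 46 -35 -10 0" --pt "0.7 46 -35 -10 0" --pt "0.7 46 -35 -10 0" --pt "0.7 46 -35 -10 0" --pt "0.7 46 -35 -10 0" --pt "0.7 46 -35 -10 0" --pt "0.7 46 -35 -10 0" --pt "0.7 46 -35 -10 0" --pt "0.7 46 -35 -10 0" --pt "0.7 46 -35 -10 0" --pt "0.7 0 0 0 -10.5" --pt "0.7 0 0 0 -10.5" --force 60

```text
t: 1.6
tool_pos: [0.5315, -0.0684, 0.3308]
tool_rot: [-2.903, -1.199, 0.001]
contact_force: [0.6, 0.3, -0.4]
opening: 0.0601
grip_force: 0.0
```

Emit:
servo_tool --pt "0.7 0 0 0 -10.5" --pt "0.7 0 0 0 -10.5" --pt "0.7 0 0 0 -10.5" --pt "0.7 0 0 0 -10.5" --pt "0.7 0 0 0 -10.5" --pt "0.7 0 0 0 -10.5" --pt "0.7 0 0 0 -10.5" --pt "0.7 0 0 0 -10.5" --pt "0.7 0 0 0 -10.5" --pt "0.7 0 0 0 -10.5" --pt "0.7 0 0 0 -10.5" --pt "0.7 0 0 0 -10.5"

```text
t: 3.1
tool_pos: [0.5312, -0.0694, 0.3306]
tool_rot: [-0.253, -3.13, -0.0]
contact_force: [-0.2, 0.7, 0.5]
opening: 0.0596
grip_force: 0.0
```

Emit:
servo_tool --pt "0.7 0 0 0 -10.5" --pt "0.7 0 0 0 -10.5" --pt "0.7 0 0 0 0"

```text
t: 3.48
tool_pos: [0.5312, -0.0694, 0.3308]
tool_rot: [0.309, -3.125, -0.0]
contact_force: [-0.4, -0.9, -0.4]
opening: 0.0599
grip_force: 0.0
```

```bash
cat >> h.py <<'E'
def edge(prof,lo,hi,w=14,sgn=1):   # bright(sgn=+1) before -> dark after
    cs=np.concatenate([[0],np.cumsum(prof)]);i=np.arange(w,len(prof)-w)
    s=sgn*((cs[i]-cs[i-w])-(cs[i+w]-cs[i]))/w
    ph=PH[i]-.0025;m=(ph>lo)&(ph<hi);k=np.where(m)[0];j=k[np.argmax(s[k])]
    if j<=k[0] or j>=k[-1]: return np.nan,s[j]
    d=.5*(s[j-1]-s[j+1])/(s[j-1]-2*s[j]+s[j+1]);return ph[j]+.005*d,s[j]
def guard(im,th,win=.25):
    """scene BGR-> (theta from +end edge, score, theta from -end edge, score)"""
    u=unwrap("scene",im.astype(np.float32),xs=np.linspace(.03,.055,14)).mean(0)
    c=u[:,0]-u[:,2]
    out=[]
    for sg in(1,-1):
        e=th+sg*.873
        a=edge(c,e-win,e+win,sgn=sg);b=edge(u[:,1],e-win,e+win,sgn=sg)
        out+=[(a[0]-sg*.873,a[1]),(b[0]-sg*.873,b[1])]
    return out
E
python3 - <<'E'
from h import *
for i in range(4):
    im=get_image("scene")[:,:,::-1]
    print(np.round(guard(im,-.7),4).tolist())
cv2.imwrite("pics/s1.png",im)
w=get_image("wrist")[:,:,::-1];cv2.imwrite("pics/w1.png",w)
t=get_image("top")[:,:,::-1];cv2.imwrite("pics/t1.png",t)
cv2.imwrite("pics/cmp.png",np.hstack([cv2.resize(w,(400,300)),cv2.resize(t,(400,300))]))
E
```

```text
[[-0.7097, 5.813], [-0.7205, 74.1674], [-0.6201, 0.4046], [-0.4611, 9.3538]]
[[-0.7146, 6.1284], [-0.7201, 73.714], [-0.4751, 0.8668], [-0.4614, 8.5732]]
[[-0.713, 6.4094], [-0.7205, 73.4445], [-0.8438, 0.409], [-0.4572, 8.6507]]
[[-0.7117, 6.076], [-0.7201, 73.8337], [nan, 0.5418], [-0.4621, 9.1534]]
```

View pics/cmp.png

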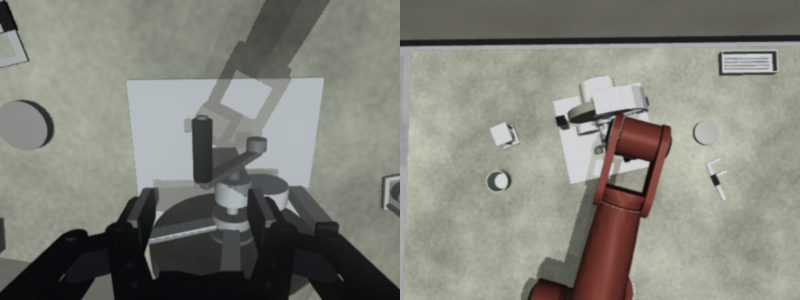

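The wrist picture has the grip at about (260,192) full-res, centred between the fingers within 2 mm. The scene's grey edge measures -0.720 with 0.0003 noise, a bias of -0.02. Descending to pinch.

Emit:
servo_tool --pt "0.7 0 1.5 21 -0.5" --pt "0.7 0 0 21 0" --pt "0.7 0 0 21 0" --pt "0.7 0 0 21 0" --pt "0.7 0 0 21 0" --pt "0.7 0 0 21 0" --pt "0.0 0 0 0 0" --pt "0.0 0 0 0 0" --pt "0.0 0 0 0 0" --pt "0.0 0 0 0 0" --pt "0.0 0 0 0 0" --force 50

```text
t: 5.15
tool_pos: [0.5317, -0.0683, 0.2063]
tool_rot: [-0.326, 3.123, -0.002]
contact_force: [0.0, -0.8, 1.1]
opening: 0.0208
grip_force: 48.9
```

```bash
cat > ctl.py <<'E'
from h import *
import json,os,time
from scipy.optimize import least_squares
K,D,B,TAU,BIAS=.15,.008,.008,.06,-.02
Y0,Z0=.07*np.sin(-.7),.07*np.cos(-.7)
F="st.json"
def load(): return json.load(open(F)) if os.path.exists(F) else dict(y=Y0,z=Z0,knots=[],x=None,P=None,t=None,log=[])
def cang(s): return float(np.arctan2(s["y"],s["z"]))
def rows(s,cs,t0):
    """crank angles at row ends -> rows on 0.5 mm grid; records knots"""
    out=[];y,z=s["y"],s["z"]
    for i,c in enumerate(cs):
        dy=round((.07*np.sin(c)-y)*2000)/2;dz=round((.07*np.cos(c)-z)*2000)/2
        c0=np.arctan2(y,z);y+=dy/1e3;z+=dz/1e3
        s["knots"].append([t0+.125*i,t0+.125*(i+1),float(c0),float(np.arctan2(y,z))])
        out.append([0,0,dy,-dz,0])
    s["y"],s["z"]=y,z
    return out
def cmd(kn,t):
    t=t-TAU
    for a,b,c0,c1 in reversed(kn):
        if t>=b: return c1,0.
        if t>=a: return c0+(c1-c0)*(t-a)/(b-a),(c1-c0)/(b-a)
    return -.7,0.
def f(x,c,dc,h):
    th,w,G,J,d=x
    a=(G*np.sin(th)+K*(c-th)+D*(dc-w)-B*w+d)/J
    w2=w+h*a;th2=th+h*(w+w2)/2
    if th2<-.7 and w2<0: th2,w2=-.7,0.
    if th2>.7 and w2>0: th2,w2=.7,0.
    return np.array([th2,w2,G,J,d])
def prop(x,P,kn,t,t1,h=.01):
    while t<t1-1e-6:
        k=min(h,t1-t);c,dc=cmd(kn,t+k/2);x1=f(x,c,dc,k)
        A=np.array([(f(x+e,c,dc,k)-x1)/1e-6 for e in 1e-6*np.eye(5)]).T
        P=A@P@A.T+k*np.diag([1e-6,4e-4,0,0,1e-6]);x=x1;t+=k
    return x,P
def meas(s,N=3):
    zs=[]
    for i in range(N):
        o=get_obs();im=get_image("scene")[:,:,::-1];zs.append((o["t"],im,o))
    cv2.imwrite("pics/last.png",im);return zs,get_obs()["t"]
def ang(im,th,win=.2):
    g=guard(im,th+BIAS,win);p,m=g[1],g[3]
    return (p[0]-BIAS,p[1]) ,(m[0]-BIAS,m[1])
def pick(im,th,win):
    p,m=ang(im,th,win);return (p if th<.15 else m),p,m
def plan(s,x,t,ref,n,pause=.15,H=20,cend=None,wc=.02,wr=.15):
    """crank angles for the next H rows; pause after every n rows; ref(tau)->(th,w)"""
    ts=[];tt=t
    for i in range(H):
        if i and i%n==0: tt+=pause
        ts.append(tt);tt+=.125
    base=s["knots"][-3:];c0=cang(s);h=.025
    def sim(c):
        kn=list(base);p=c0
        for a,q in zip(ts,c): kn.append([a,a+.125,p,q]);p=q
        X=[];xx=x.copy();u=t
        while u<tt:
            cc,dc=cmd(kn[-len(kn):],u+h/2);xx=f(xx,cc,dc,h);u+=h;X.append(xx[:2])
        return np.array(X)
    R=np.array([ref(h*(i+1)) for i in range(int(np.ceil((tt-t)/h-1e-9)))])
    def res(c):
        X=sim(c);m=min(len(X),len(R));E=X[:m]-R[:m]
        dc=np.diff(np.r_[c0,c])
        return np.r_[E[:,0],.5*E[:,1],5*E[-1,0],4*E[-1,1],wr*dc,wc*np.diff(dc)]
    r=least_squares(res,np.full(H,c0),bounds=(-1.2,1.2),max_nfev=25)
    return r.x,sim(r.x),h
E
python3 - <<'E'
from ctl import *
s=load();t=get_obs()["t"]
c=list(np.linspace(-.7,.6,9)[1:])+[.6]*3
print(t,rows(s,c,t));json.dump(s,open(F,"w"))
E
```

```text
5.15 [[0, 0, 9.5, -6.5, 0], [0, 0, 10.0, -5.0, 0], [0, 0, 11.0, -3.5, 0], [0, 0, 11.0, -1.5, 0], [0, 0, 11.5, 0.5, 0], [0, 0, 11.0, 2.0, 0], [0, 0, 11.0, 4.0, 0], [0, 0, 9.5, 6.0, 0], [0, 0, 0.0, -0.0, 0], [0, 0, 0.0, -0.0, 0], [0, 0, 0.0, -0.0, 0]]
```

Emit:
servo_tool --pt "0 0 9.5 -6.5 0" --pt "0 0 10.0 -5.0 0" --pt "0 0 11.0 -3.5 0" --pt "0 0 11.0 -1.5 0" --pt "0 0 11.5 0.5 0" --pt "0 0 11.0 2.0 0" --pt "0 0 11.0 4.0 0" --pt "0 0 9.5 6.0 0"

```text
t: 6.15
tool_pos: [0.5142, 0.0136, 0.2075]
tool_rot: [-0.326, 3.123, -0.008]
contact_force: [10.3, -9.3, -10.5]
opening: 0.0205
grip_force: 49.7
```

Emit:
servo_tool --pt "0 0 0 0 0" --pt "0 0 0 0 0" --pt "0 0 0 0 0"

```text
t: 6.52
tool_pos: [0.5143, 0.0131, 0.2079]
tool_rot: [-0.325, 3.123, -0.008]
contact_force: [9.6, -7.9, -8.7]
opening: 0.0205
grip_force: 49.8
```

```bash
sed -i 's/TAU,BIAS=.15,.008,.008,.06/TAU,BIAS=.15,.008,.008,.02/' ctl.py; python3 - <<'E'
from ctl import *
import pickle
s=load();zs,t=meas(s,4);pickle.dump(zs,open("zs.pkl","wb"))
print(t,[ (round(a,2),np.round(ang(im,-.55,.3),4).tolist()) for a,im,o in zs])
for G,J in((.25,.055),(.225,.05),(.3,.066),(.25,.05),(.25,.06),(.3,.055)):
    x=np.array([-.7,0,G,J,0]);x1,_=prop(x,np.eye(5),s["knots"],5.15,zs[0][0]);print(G,J,x1[:2])
E
```

```text
6.725 [(6.53, [[-0.6093, 74.8845], [-0.3609, 12.7912]]), (6.58, [[-0.5912, 74.3557], [-0.3299, 13.8112]]), (6.62, [[-0.5739, 73.6297], [-0.3027, 14.3915]]), (6.67, [[-0.5531, 71.3689], [-0.2876, 16.195]])]
0.25 0.055 [-0.62346411  0.30064325]
0.225 0.05 [-0.55712528  0.51348065]
0.3 0.066 [-0.69618317  0.01524018]
0.25 0.05 [-0.61605951  0.32957873]
0.25 0.06 [-0.62966746  0.27638867]
0.3 0.055 [-0.69543441  0.01824102]
```

```bash
cat >> ctl.py <<'E'
from scipy.interpolate import CubicHermiteSpline
def cycle(goal,T,n,init=None,zs=None,t=None,N=3,H=20,apply=True,H_kw={}):
    s=load()
    if zs is None: zs,t=meas(s,N)
    if init: x,P,tk=np.array(init[0]),np.diag(np.array(init[1])**2),init[2]
    else: x,P,tk=np.array(s["x"]),np.array(s["P"]),s["t"]
    for ti,im,o in zs:
        x,P=prop(x,P,s["knots"],tk,ti);tk=ti
        win=max(.06,min(.25,5*np.sqrt(P[0,0])));(z,q),p,m=pick(im,x[0],win)
        print(f"t {ti:.2f} pred {x[0]:+.3f} {x[1]:+.3f} meas {z:+.4f} ({q:.0f}) other {p[0]:+.3f}/{p[1]:.0f} {m[0]:+.3f}/{m[1]:.0f}")
        if np.isnan(z) or q<12: continue
        S=P[0,0]+.003**2;k=P[:,0]/S;x=x+k*(z-x[0]);P=P-np.outer(k,P[0]);s["log"].append([ti,z])
    x,P=prop(x,P,s["knots"],tk,t)
    print("t",round(t,3),"x",x.round(4),"sd",np.sqrt(np.diag(P)).round(4),"c",round(cang(s),3))
    s["x"],s["P"],s["t"]=x.tolist(),P.tolist(),t
    o=zs[-1][2];print("F",o["contact_force"].round(1),"pos",o["tool_pos"].round(4))
    sp=CubicHermiteSpline([0,T],[x[0],goal],[x[1],0])
    ref=lambda u:(float(sp(u)),float(sp(u,1))) if u<T else (goal,0.)
    c,X,h=plan(s,x,t,ref,n,H=H,**H_kw)
    print("c",c.round(2));print("th",X[4::10,0].round(3));print("w",X[4::10,1].round(2))
    r=rows(s,c[:n],t);print(json.dumps(r))
    json.dump(s,open(F,"w"))
E
time python3 - <<'E'
from ctl import *
import pickle
zs=pickle.load(open("zs.pkl","rb"))
cycle(0,2.0,6,init=([-.609,.36,.25,.055,0],[.004,.05,.015,.004,.01],zs[0][0]),zs=zs,t=6.725)
E
```

```text
t 6.53 pred -0.609 +0.360 meas -0.6093 (75) other -0.609/75 +nan/4
t 6.58 pred -0.590 +0.390 meas -0.5912 (74) other -0.591/74 +nan/3
t 6.62 pred -0.571 +0.416 meas -0.5739 (74) other -0.574/74 +nan/-0
t 6.67 pred -0.552 +0.426 meas -0.5531 (71) other -0.553/71 +nan/-2
t 6.725 x [-0.531   0.4513  0.2517  0.0551 -0.0013] sd [0.0037 0.0382 0.0146 0.004  0.0097] c 0.6
F [ 9.2 -7.9 -8.4] pos [0.5143 0.0131 0.2079]
c [ 0.27  0.25  0.24  0.21  0.18  0.12  0.06  0.03  0.   -0.02 -0.05 -0.08
 -0.1  -0.04  0.    0.01  0.01  0.01  0.01  0.01]
th [-0.473 -0.368 -0.273 -0.19  -0.118 -0.062 -0.023 -0.003  0.     0.
  0.     0.   ]
w [ 0.45  0.4   0.36  0.31  0.26  0.19  0.12  0.04 -0.   -0.   -0.   -0.  ]
[[0, 0, -20.5, -10.0, 0], [0, 0, -1.5, -0.5, 0], [0, 0, -0.5, -0.0, 0], [0, 0, -2.0, -0.5, 0], [0, 0, -2.5, -0.5, 0], [0, 0, -4.0, -0.5, 0]]
real	0m1.524s
user	0m1.908s
sys	0m0.223s
```

Emit:
servo_tool --pt "0 0 -20.5 -10.0 0" --pt "0 0 -1.5 -0.5 0" --pt "0 0 -0.5 0 0" --pt "0 0 -2.0 -0.5 0" --pt "0 0 -2.5 -0.5 0" --pt "0 0 -4.0 -0.5 0"

```text
t: 7.48
tool_pos: [0.5202, -0.0151, 0.2198]
tool_rot: [-0.327, 3.124, -0.0]
contact_force: [7.4, -1.3, -6.7]
opening: 0.02
grip_force: 50.8
```

```bash
python3 -c "
from ctl import *
cycle(0,1.4,6)"
```

```text
t 7.47 pred -0.229 +0.336 meas -0.2138 (28) other -0.214/28 +nan/2
t 7.53 pred -0.196 +0.362 meas -0.1947 (28) other -0.195/28 +nan/-7
t 7.58 pred -0.177 +0.359 meas -0.1779 (25) other -0.178/25 +nan/-7
t 7.625 x [-1.598e-01  3.515e-01  2.501e-01  5.510e-02 -1.000e-04] sd [0.0031 0.0274 0.0124 0.004  0.0056] c 0.12
F [ 7.4 -0.6 -7.9] pos [ 0.5203 -0.0152  0.2198]
c [-0.08 -0.09 -0.08 -0.07 -0.07 -0.06 -0.04 -0.03 -0.01 -0.    0.    0.
  0.    0.    0.    0.    0.    0.    0.    0.  ]
th [-0.118 -0.059 -0.025 -0.007 -0.     0.     0.     0.     0.     0.
  0.     0.   ]
w [ 0.3   0.18  0.1   0.04  0.01 -0.   -0.   -0.   -0.   -0.   -0.   -0.  ]
[[0, 0, -14.0, -0.0, 0], [0, 0, -0.5, -0.0, 0], [0, 0, 1.0, -0.5, 0], [0, 0, 0.0, -0.0, 0], [0, 0, 0.0, -0.0, 0], [0, 0, 0.5, -0.0, 0]]
```

Emit:
servo_tool --pt "0 0 -14.0 0 0" --pt "0 0 -0.5 0 0" --pt "0 0 1.0 -0.5 0" --pt "0 0 0 0 0" --pt "0 0 0 0 0" --pt "0 0 0.5 0 0"

```text
t: 8.38
tool_pos: [0.5229, -0.0276, 0.2208]
tool_rot: [-0.327, 3.124, 0.002]
contact_force: [5.6, 1.9, -5.2]
opening: 0.0204
grip_force: 51.2
```

```bash
python3 -c "
from ctl import *
cycle(0,1.2,7)"
```

```text
t 8.38 pred -0.013 +0.073 meas -0.2343 (15) other -0.234/15 +0.093/6
t 8.43 pred -0.255 -0.447 meas -0.2268 (16) other -0.227/16 +nan/-0
t 8.47 pred -0.260 -0.438 meas -0.2150 (16) other -0.215/16 -0.250/0
t 8.525 x [-0.2582 -0.3919  0.246   0.0521 -0.0115] sd [0.0025 0.0171 0.0098 0.0038 0.0029] c -0.066
F [ 7.   1.2 -6.4] pos [ 0.5229 -0.0275  0.2208]
c [ 1.12  0.96  0.7   0.53  0.38  0.2  -0.13 -0.33 -0.09  0.06  0.09  0.08
  0.08  0.08  0.08  0.08  0.08  0.08  0.08  0.08]
th [-0.301 -0.278 -0.183 -0.074 -0.009 -0.    -0.001 -0.    -0.    -0.
 -0.   ]
w [-0.19  0.28  0.44  0.37  0.14 -0.01  0.    0.    0.    0.    0.  ]
[[0, 0, 67.5, 40.0, 0], [0, 0, -5.5, -10.0, 0], [0, 0, -12.0, -13.5, 0], [0, 0, -10.0, -7.0, 0], [0, 0, -9.5, -4.5, 0], [0, 0, -12.0, -3.5, 0], [0, 0, -23.0, -1.0, 0]]
```

That measurement jumped to a wrong edge (score 15 against a prediction of -0.01). The clock is stopped, so I'm looking at the unwrapped frame before moving.

```bash
python3 - <<'E'
from h import *
im=cv2.imread("pics/last.png")
u=cv2.resize(unwrap("scene",im),(720,164),interpolation=cv2.INTER_NEAREST)
for a in np.arange(-1.5,1.6,.5):
    i=int((a+1.8)/.005);cv2.line(u,(i,0),(i,8),(0,0,255),1)
b=cv2.resize(im[150:315,180:350],None,fx=2.4,fy=2.4,interpolation=2);b=cv2.copyMakeBorder(b,0,0,0,720-b.shape[1],0)
cv2.imwrite("pics/un2.png",np.vstack([u,b]))
p=unwrap("scene",im.astype(np.float32),xs=np.linspace(.03,.055,14)).mean(0)
for a in np.arange(-1.2,1.25,.05):
    i=int((a+1.8)/.005);print(round(a,2),p[i].round(0).astype(int).tolist(),end=" ")
E
```

```text
-1.2 [149, 149, 147] -1.15 [149, 149, 147] -1.1 [149, 149, 147] -1.05 [149, 149, 148] -1.0 [149, 148, 147] -0.95 [146, 147, 145] -0.9 [136, 138, 137] -0.85 [127, 131, 129] -0.8 [129, 132, 130] -0.75 [140, 140, 138] -0.7 [139, 140, 137] -0.65 [139, 140, 137] -0.6 [139, 141, 138] -0.55 [140, 140, 139] -0.5 [144, 144, 142] -0.45 [149, 149, 147] -0.4 [149, 149, 148] -0.35 [148, 148, 147] -0.3 [148, 149, 147] -0.25 [149, 149, 148] -0.2 [147, 148, 146] -0.15 [148, 148, 147] -0.1 [148, 148, 147] -0.05 [149, 149, 147] 0.0 [149, 149, 148] 0.05 [147, 147, 145] 0.1 [148, 148, 146] 0.15 [148, 148, 147] 0.2 [149, 149, 147] 0.25 [149, 148, 147] 0.3 [149, 149, 147] 0.35 [145, 145, 143] 0.4 [140, 140, 138] 0.45 [139, 140, 137] 0.5 [139, 141, 138] 0.55 [138, 140, 137] 0.6 [137, 138, 136] 0.65 [124, 125, 123] 0.7 [117, 118, 115] 0.75 [116, 117, 115] 0.8 [116, 117, 114] 0.85 [114, 115, 114] 0.9 [108, 112, 110] 0.95 [101, 108, 107] 1.0 [97, 107, 106] 1.05 [99, 109, 108] 1.1 [100, 111, 110] 1.15 [101, 112, 111] 1.2 [101, 113, 112]
```

View pics/un2.png

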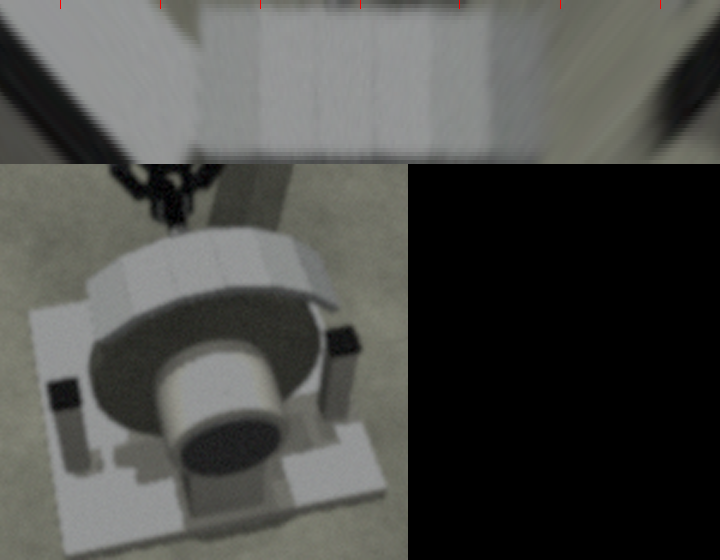

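The hood spans about -0.825 to +0.94 rad and its facet seams agree, so the true guard angle is about +0.07 at t=8.48. Grey contrast at the right edge has faded and the colour step is clean, so I'm switching the measurement to chroma and re-initialising the filter.

```bash
cat >> ctl.py <<'E'
BC=-.011
def chroma(im,th,win=.2,w=20):
    u=unwrap("scene",im.astype(np.float32),xs=np.linspace(.03,.055,26)).mean(0)
    c=u[:,0]-.5*(u[:,1]+u[:,2]);r=[]
    for sg in(1,-1):
        e=edge(c,th+sg*.873+BC-win,th+sg*.873+BC+win,w=w,sgn=sg);r.append((e[0]-sg*.873-BC,e[1]))
    return r
def pick(im,th,win):
    p,m=chroma(im,th,max(win,.12));g,_=ang(im,th,win)
    z=g if (th<-.3 and g[1]>20) else p if th<.15 else (m if m[1]>5 else p)
    return (z[0],z[1]*(3 if z is not g else 1)),p,m
E
python3 - <<'E'
from ctl import *
s=load();x=np.array(s["x"])
print("last",np.round(chroma(cv2.imread("pics/last.png"),.06),4).tolist())
for f_ in("scene0","s1"):print(f_,np.round(chroma(cv2.imread(f"pics/{f_}.png"),-.7),4).tolist())
for i in range(3):
    o=get_obs();im=get_image("scene")[:,:,::-1];cv2.imwrite(f"pics/k{i}.png",im)
    print(o["t"],np.round(chroma(im,.07),4).tolist())
print(get_obs()["t"])
E
```

```text
last [[0.0715, 6.435], [0.0963, 2.9958]]
scene0 [[-0.7033, 8.8527], [-0.7964, 0.7366]]
s1 [[-0.7004, 5.8643], [nan, 0.0839]]
8.525 [[0.0824, 6.0269], [0.1103, 2.9971]]
8.575 [[0.0949, 5.85], [0.1182, 3.1939]]
8.625 [[0.0961, 5.796], [0.1283, 3.397]]
8.675
```

```bash
python3 - <<'E'
from ctl import *
s=load();kn=s["knots"][:-7];s["knots"]=kn;c=kn[-1][3]
# restore the commanded offset by summing the sent rows
y=Y0+(84.5-31-13.0)/1e3;z=Z0-(-4-12-.5)/1e3;s["y"],s["z"]=y,z
print("c",c,cang(s),np.hypot(y,z))
json.dump(s,open(F,"w"))
I=lambda f:cv2.imread(f"pics/{f}.png")
o=get_obs();zs=[(8.475,I("last"),o),(8.525,I("k0"),o),(8.575,I("k1"),o),(8.625,I("k2"),o)]
cycle(0,1.4,5,init=([.0715,.19,.25,.055,0],[.006,.08,.012,.004,.008],8.475),zs=zs,t=o["t"])
E
```

```text
c -0.0655158489195378 -0.0655158489195377 0.07018953743963172
t 8.47 pred +0.071 +0.190 meas +0.0715 (19) other +0.072/6 +0.096/3
t 8.53 pred +0.081 +0.185 meas +0.0824 (18) other +0.082/6 +0.110/3
t 8.57 pred +0.092 +0.196 meas +0.0949 (18) other +0.095/6 +0.118/3
t 8.62 pred +0.105 +0.217 meas +0.0961 (17) other +0.096/6 +0.128/3
t 8.675 x [ 0.1075  0.1645  0.2497  0.055  -0.0016] sd [0.0036 0.0312 0.012  0.004  0.0079] c -0.066
F [ 6.5  1.3 -6.4] pos [ 0.5229 -0.0275  0.2208]
c [-0.36 -0.32 -0.26 -0.2  -0.12 -0.02  0.04  0.1   0.15  0.07  0.    0.
  0.01  0.01  0.01  0.01  0.01  0.01  0.01  0.01]
th [ 0.125  0.124  0.095  0.055  0.019  0.002 -0.     0.     0.     0.
  0.     0.   ]
w [ 0.09 -0.07 -0.14 -0.17 -0.12 -0.03  0.01 -0.   -0.   -0.   -0.   -0.  ]
[[0, 0, -20.0, 4.5, 0], [0, 0, 2.5, -1.0, 0], [0, 0, 4.5, -1.0, 0], [0, 0, 3.5, -1.0, 0], [0, 0, 6.0, -1.0, 0]]
```

Emit:
servo_tool --pt "0 0 -20.0 4.5 0" --pt "0 0 2.5 -1.0 0" --pt "0 0 4.5 -1.0 0" --pt "0 0 3.5 -1.0 0" --pt "0 0 6.0 -1.0 0"

```text
t: 9.3
tool_pos: [0.5237, -0.0316, 0.2206]
tool_rot: [-0.326, 3.124, 0.001]
contact_force: [6.7, 2.1, -6.1]
opening: 0.0204
grip_force: 51.3
```

```bash
python3 -c "
from ctl import *
cycle(0,1.4,5,N=4)"
```

```text
t 9.30 pred +0.094 -0.144 meas +0.1500 (16) other +0.150/5 +0.188/6
t 9.35 pred +0.150 +0.004 meas +0.1573 (17) other +0.157/6 +0.195/6
t 9.40 pred +0.156 +0.029 meas +0.1906 (18) other +0.137/5 +0.191/6
t 9.45 pred +0.181 +0.160 meas +0.1944 (18) other +0.160/5 +0.194/6
t 9.5 x [0.1988 0.2287 0.2579 0.0552 0.0243] sd [0.003  0.0246 0.0118 0.0039 0.0033] c -0.116
F [ 5.7  1.9 -3.5] pos [ 0.5237 -0.0315  0.2206]
c [-0.81 -0.74 -0.61 -0.52 -0.37 -0.22 -0.11 -0.    0.08 -0.06 -0.18 -0.18
 -0.16 -0.16 -0.16 -0.16 -0.16 -0.16 -0.16 -0.16]
th [ 0.224  0.215  0.162  0.093  0.031  0.003 -0.001  0.     0.     0.
  0.     0.   ]
w [ 0.12 -0.15 -0.25 -0.28 -0.2  -0.04  0.01 -0.   -0.   -0.   -0.   -0.  ]
[[0, 0, -42.5, 21.0, 0], [0, 0, 3.5, -3.5, 0], [0, 0, 7.0, -5.5, 0], [0, 0, 5.5, -3.5, 0], [0, 0, 9.0, -4.0, 0]]
```

The two end edges differ by 0.035 with opposite-sign bias, and switching between them faked a velocity. I'll use their mean consistently, restore the unsent plan and refilter on the recorded values.

```bash
cat >> ctl.py <<'E'
import ctl_extra
E
sed -i '/import ctl_extra/d' ctl.py
sed -i 's/S=P\[0,0\]+.003\*\*2/S=P[0,0]+.006**2/; s/if np.isnan(z) or q<12: continue/if np.isnan(z) or q<8 or abs(z-x[0])>.12: print("skip"); continue/' ctl.py
# allow numbers in place of images, keep frames, remember state before the plan
python3 - <<'E'
t=open("ctl.py").read()
t=t.replace("(z,q),p,m=pick(im,x[0],win)","(z,q),p,m=((im,99),(0,0),(0,0)) if np.isscalar(im) else pick(im,x[0],win)")
t=t.replace('    r=rows(s,c[:n],t)','    s["undo"]=[s["y"],s["z"],len(s["knots"])]\n    r=rows(s,c[:n],t)')
t=t.replace('zs.append((o["t"],im,o))','zs.append((o["t"],im,o));cv2.imwrite(f"pics/f{o[\'t\']:.3f}.png",im)')
t+='''
def pick(im,th,win):
    p,m=chroma(im,th,max(win,.12));g,_=ang(im,th,win)
    if th<-.3: return g,p,m
    ok=lambda e:e[1]>2 and not np.isnan(e[0]) and abs(e[0]-th)<.15
    if ok(p) and ok(m) and abs(p[0]-m[0])<.09 and th<.45: z=((p[0]+m[0])/2,3*(p[1]+m[1]))
    elif ok(m) and th>=0: z=(m[0]-.018,4*m[1])
    elif ok(p): z=(p[0]+.016,4*p[1])
    else: z=(np.nan,0)
    return z,p,m
'''
open("ctl.py","w").write(t)
E
python3 - <<'E'
from ctl import *
s=load();s["knots"]=s["knots"][:-5]
s["y"]=Y0+(84.5-31-13-3.5)/1e3;s["z"]=Z0+(16.5-.5)/1e3
print(s["knots"][-1][3],cang(s));json.dump(s,open(F,"w"))
o=get_obs()
Z=[(8.475,.084),(8.525,.096),(8.575,.1066),(8.625,.112),(9.30,.169),(9.35,.176),(9.40,.164),(9.45,.177)]
cycle(0,1.4,5,init=([.084,.2,.25,.055,0],[.01,.1,.012,.004,.012],8.475),zs=[(a,b,o) for a,b in Z],t=o["t"])
E
```

```text
-0.11589135864054095 -0.11589135864054098
t 8.47 pred +0.084 +0.200 meas +0.0840 (99) other +0.000/0 +0.000/0
t 8.53 pred +0.094 +0.196 meas +0.0960 (99) other +0.000/0 +0.000/0
t 8.57 pred +0.105 +0.205 meas +0.1066 (99) other +0.000/0 +0.000/0
t 8.62 pred +0.117 +0.210 meas +0.1120 (99) other +0.000/0 +0.000/0
t 9.30 pred +0.133 -0.089 meas +0.1690 (99) other +0.000/0 +0.000/0
t 9.35 pred +0.169 +0.005 meas +0.1760 (99) other +0.000/0 +0.000/0
t 9.40 pred +0.174 +0.025 meas +0.1640 (99) other +0.000/0 +0.000/0
t 9.45 pred +0.169 +0.001 meas +0.1770 (99) other +0.000/0 +0.000/0
t 9.5 x [0.1741 0.0274 0.2508 0.0552 0.0053] sd [0.0056 0.0412 0.0119 0.004  0.005 ] c -0.116
F [ 6.   2.3 -5. ] pos [ 0.5238 -0.0316  0.2206]
c [-0.39 -0.35 -0.28 -0.23 -0.14 -0.05  0.01  0.07  0.12  0.03 -0.04 -0.04
 -0.04 -0.03 -0.03 -0.04 -0.04 -0.04 -0.04 -0.03]
th [ 0.175  0.151  0.107  0.059  0.019  0.002 -0.     0.     0.     0.
  0.     0.   ]
w [-0.03 -0.15 -0.19 -0.19 -0.12 -0.03  0.01 -0.   -0.   -0.   -0.   -0.  ]
[[0, 0, -18.5, 4.5, 0], [0, 0, 3.0, -1.0, 0], [0, 0, 4.5, -1.5, 0], [0, 0, 3.5, -0.5, 0], [0, 0, 6.0, -1.5, 0]]
```

Emit:
servo_tool --pt "0 0 -18.5 4.5 0" --pt "0 0 3.0 -1.0 0" --pt "0 0 4.5 -1.5 0" --pt "0 0 3.5 -0.5 0" --pt "0 0 6.0 -1.5 0"

```text
t: 10.12
tool_pos: [0.5242, -0.0337, 0.2204]
tool_rot: [-0.325, 3.124, 0.001]
contact_force: [7.2, 3.0, -7.0]
opening: 0.0203
grip_force: 51.3
```

```bash
python3 -c "
from ctl import *
cycle(0,1.4,5,N=4)"
```

```text
t 10.12 pred +0.107 -0.187 meas +0.1504 (29) other +0.141/5 +0.159/5
t 10.18 pred +0.145 -0.089 meas +0.1406 (30) other +0.128/5 +0.153/5
t 10.22 pred +0.138 -0.091 meas +0.1306 (32) other +0.115/6 +0.146/5
t 10.28 pred +0.130 -0.096 meas +0.1360 (30) other +0.125/6 +0.147/4
t 10.325 x [ 0.1277 -0.0876  0.2517  0.0551  0.0088] sd [0.0041 0.0178 0.0118 0.004  0.0026] c -0.137
F [ 6.4  2.7 -4.6] pos [ 0.5242 -0.0336  0.2204]
c [-0.2  -0.18 -0.15 -0.13 -0.09 -0.05 -0.02  0.    0.02 -0.03 -0.06 -0.06
 -0.06 -0.06 -0.06 -0.06 -0.06 -0.06 -0.06 -0.06]
th [ 0.116  0.088  0.058  0.03   0.009  0.001 -0.     0.     0.     0.
  0.     0.   ]
w [-0.1  -0.12 -0.12 -0.1  -0.06 -0.01  0.   -0.   -0.   -0.   -0.   -0.  ]
[[0, 0, -4.5, 1.0, 0], [0, 0, 1.5, -0.5, 0], [0, 0, 2.0, -0.0, 0], [0, 0, 1.5, -0.5, 0], [0, 0, 3.0, -0.0, 0]]
```

Emit:
servo_tool --pt "0 0 -4.5 1.0 0" --pt "0 0 1.5 -0.5 0" --pt "0 0 2.0 0 0" --pt "0 0 1.5 -0.5 0" --pt "0 0 3.0 0 0"

```text
t: 10.95
tool_pos: [0.5235, -0.0306, 0.2206]
tool_rot: [-0.325, 3.124, -0.0]
contact_force: [5.5, 2.4, -3.6]
opening: 0.0207
grip_force: 51.5
```

```bash
python3 -c "
from ctl import *
cycle(0,1.4,6,N=4)"
```

```text
t 10.95 pred +0.057 -0.120 meas +0.0274 (26) other +0.011/6 +0.052/1
t 11.00 pred +0.021 -0.175 meas +0.0169 (25) other +0.001/6 +0.069/1
t 11.05 pred +0.010 -0.182 meas +0.0035 (29) other -0.012/7 +0.064/0
t 11.10 pred -0.002 -0.191 meas -0.0008 (26) other -0.017/7 +0.021/0
t 11.15 x [-0.0113 -0.1936  0.2544  0.0569  0.0063] sd [0.0041 0.0182 0.0117 0.0038 0.0021] c -0.087
F [ 5.8  1.  -3.8] pos [ 0.5235 -0.0305  0.2206]
c [ 0.2   0.18  0.13  0.1   0.07  0.02 -0.04 -0.08 -0.12 -0.1  -0.06 -0.04
 -0.04 -0.04 -0.04 -0.04 -0.04 -0.04 -0.04 -0.04]
th [-0.033 -0.051 -0.045 -0.028 -0.01  -0.001 -0.    -0.    -0.    -0.
 -0.    -0.   ]
w [-0.14 -0.01  0.05  0.07  0.06  0.01 -0.    0.    0.    0.    0.    0.  ]
[[0, 0, 20.0, 1.0, 0], [0, 0, -1.5, -0.5, 0], [0, 0, -3.0, -0.5, 0], [0, 0, -2.0, -0.0, 0], [0, 0, -2.5, -0.5, 0], [0, 0, -3.5, -0.0, 0]]
```

Emit:
servo_tool --pt "0 0 20.0 1.0 0" --pt "0 0 -1.5 -0.5 0" --pt "0 0 -3.0 -0.5 0" --pt "0 0 -2.0 0 0" --pt "0 0 -2.5 -0.5 0" --pt "0 0 -3.5 0 0"

```text
t: 11.9
tool_pos: [0.5219, -0.0232, 0.2207]
tool_rot: [-0.325, 3.124, -0.0]
contact_force: [7.6, 0.1, -5.5]
opening: 0.0205
grip_force: 51.2
```

```bash
python3 -c "
from ctl import *
cycle(0,1.4,6,N=4)"
```

```text
t 11.90 pred -0.036 +0.068 meas -0.0358 (29) other -0.052/7 -0.144/0
t 11.95 pred -0.032 +0.071 meas -0.0413 (27) other -0.057/7 +nan/-0
t 12.00 pred -0.034 +0.064 meas -0.0384 (26) other -0.054/7 +nan/0
t 12.05 pred -0.033 +0.064 meas -0.0271 (29) other -0.043/7 +nan/0
t 12.1 x [-0.0272  0.0733  0.2552  0.0571  0.006 ] sd [0.0041 0.0181 0.0099 0.0034 0.0015] c 0.02
F [ 6.7  1.3 -4.5] pos [ 0.5219 -0.0232  0.2207]
c [-0.07 -0.07 -0.07 -0.06 -0.06 -0.06 -0.05 -0.04 -0.04 -0.04 -0.04 -0.04
 -0.04 -0.04 -0.04 -0.04 -0.04 -0.04 -0.04 -0.04]
th [-0.018 -0.007 -0.001  0.001  0.001  0.     0.     0.     0.     0.
  0.     0.   ]
w [ 0.06  0.03  0.01  0.   -0.   -0.   -0.   -0.   -0.   -0.   -0.   -0.  ]
[[0, 0, -6.5, -0.0, 0], [0, 0, 0.0, -0.0, 0], [0, 0, 0.5, -0.0, 0], [0, 0, 0.0, -0.0, 0], [0, 0, 0.5, -0.0, 0], [0, 0, 0.0, -0.0, 0]]
```

Emit:
servo_tool --pt "0 0 -6.5 0 0" --pt "0 0 0 0 0" --pt "0 0 0.5 0 0" --pt "0 0 0 0 0" --pt "0 0 0.5 0 0" --pt "0 0 0 0 0"

```text
t: 12.85
tool_pos: [0.523, -0.0283, 0.2207]
tool_rot: [-0.325, 3.124, 0.0]
contact_force: [7.6, 1.2, -5.4]
opening: 0.0202
grip_force: 51.2
```

```bash
python3 -c "
from ctl import *
cycle(0,1.4,6,N=4)"
```

```text
t 12.85 pred +0.000 +0.008 meas -0.0479 (28) other -0.064/7 +nan/0
t 12.90 pred -0.049 -0.083 meas -0.0546 (28) other -0.071/7 +nan/-0
t 12.95 pred -0.057 -0.097 meas -0.0576 (29) other -0.074/7 +0.031/-0
t 13.00 pred -0.062 -0.106 meas -0.0636 (29) other -0.080/7 +nan/0
t 13.05 x [-0.0683 -0.1168  0.2639  0.0566  0.0038] sd [0.004  0.0173 0.0088 0.0034 0.0013] c -0.058
F [ 5.3  1.6 -5.8] pos [ 0.523  -0.0283  0.2208]
c [ 0.25  0.22  0.17  0.13  0.09  0.03 -0.04 -0.09 -0.12 -0.1  -0.04 -0.02
 -0.02 -0.03 -0.03 -0.03 -0.03 -0.03 -0.03 -0.03]
th [-0.081 -0.082 -0.063 -0.037 -0.013 -0.001 -0.    -0.    -0.    -0.
 -0.    -0.   ]
w [-0.07  0.05  0.1   0.11  0.08  0.02 -0.    0.    0.    0.    0.    0.  ]
[[0, 0, 21.0, 2.0, 0], [0, 0, -1.5, -0.0, 0], [0, 0, -4.0, -1.0, 0], [0, 0, -2.5, -0.5, 0], [0, 0, -2.5, -0.0, 0], [0, 0, -4.5, -0.5, 0]]
```

Emit:
servo_tool --pt "0 0 21.0 2.0 0" --pt "0 0 -1.5 0 0" --pt "0 0 -4.0 -1.0 0" --pt "0 0 -2.5 -0.5 0" --pt "0 0 -2.5 0 0" --pt "0 0 -4.5 -0.5 0"

```text
t: 13.8
tool_pos: [0.5218, -0.0227, 0.2206]
tool_rot: [-0.325, 3.124, -0.0]
contact_force: [6.8, 0.4, -5.8]
opening: 0.0204
grip_force: 51.2
```

```bash
python3 -c "
from ctl import *
cycle(0,1.4,6,N=4)"
```

```text
t 13.80 pred -0.051 +0.103 meas -0.0320 (27) other -0.048/7 +nan/1
t 13.85 pred -0.026 +0.137 meas -0.0202 (27) other -0.036/7 +0.045/0
t 13.90 pred -0.016 +0.147 meas -0.0166 (27) other -0.033/7 +nan/0
t 13.95 pred -0.009 +0.150 meas -0.0052 (28) other -0.021/7 +0.047/1
t 14.0 x [0.0003 0.1585 0.2618 0.0567 0.0047] sd [0.004  0.0162 0.0085 0.0033 0.0013] c 0.027
F [ 7.5  1.6 -5.1] pos [ 0.5219 -0.0228  0.2207]
c [-0.21 -0.2  -0.16 -0.14 -0.12 -0.08 -0.03 -0.    0.02  0.01 -0.02 -0.03
 -0.03 -0.03 -0.03 -0.03 -0.03 -0.03 -0.03 -0.03]
th [0.019 0.034 0.031 0.02  0.007 0.001 0.    0.    0.    0.    0.    0.   ]
w [ 0.12  0.02 -0.03 -0.05 -0.04 -0.01  0.   -0.   -0.   -0.   -0.   -0.  ]
[[0, 0, -16.5, 1.5, 0], [0, 0, 0.5, -0.0, 0], [0, 0, 2.5, -0.5, 0], [0, 0, 1.5, -0.5, 0], [0, 0, 1.5, -0.0, 0], [0, 0, 3.0, -0.0, 0]]
```

Emit:
servo_tool --pt "0 0 -16.5 1.5 0" --pt "0 0 0.5 0 0" --pt "0 0 2.5 -0.5 0" --pt "0 0 1.5 -0.5 0" --pt "0 0 1.5 0 0" --pt "0 0 3.0 0 0"

```text
t: 14.75
tool_pos: [0.5234, -0.03, 0.2207]
tool_rot: [-0.325, 3.124, -0.0]
contact_force: [5.0, 1.1, -3.7]
opening: 0.0206
grip_force: 51.4
```

```bash
python3 -c "
from ctl import *
cycle(0,1.4,7,N=4)"
```

```text
t 14.75 pred +0.026 -0.047 meas -0.0079 (27) other -0.024/7 +0.048/1
t 14.80 pred -0.011 -0.112 meas -0.0087 (29) other -0.025/7 +0.043/0
t 14.85 pred -0.016 -0.116 meas -0.0182 (27) other -0.034/7 +0.061/0
t 14.90 pred -0.023 -0.127 meas -0.0285 (29) other -0.045/7 +0.089/1
t 14.95 x [-0.0315 -0.1403  0.2627  0.0558  0.0033] sd [0.004  0.0169 0.0084 0.0033 0.0013] c -0.08
F [ 5.8  1.1 -3.9] pos [ 0.5234 -0.0299  0.2207]
c [ 0.2   0.18  0.14  0.11  0.08  0.05 -0.   -0.06 -0.09 -0.08 -0.04 -0.02
 -0.02 -0.02 -0.02 -0.02 -0.02 -0.02 -0.02 -0.02]
th [-0.048 -0.056 -0.046 -0.028 -0.01  -0.001 -0.    -0.    -0.    -0.
 -0.   ]
w [-0.1   0.01  0.06  0.08  0.06  0.01 -0.    0.    0.    0.    0.  ]
[[0, 0, 19.5, 1.0, 0], [0, 0, -1.0, -0.5, 0], [0, 0, -3.5, -0.5, 0], [0, 0, -2.0, -0.0, 0], [0, 0, -2.0, -0.0, 0], [0, 0, -2.0, -0.5, 0], [0, 0, -3.5, -0.0, 0]]
```

Emit:
servo_tool --pt "0 0 19.5 1.0 0" --pt "0 0 -1.0 -0.5 0" --pt "0 0 -3.5 -0.5 0" --pt "0 0 -2.0 0 0" --pt "0 0 -2.0 0 0" --pt "0 0 -2.0 -0.5 0" --pt "0 0 -3.5 0 0"

```text
t: 15.82
tool_pos: [0.5223, -0.0247, 0.2207]
tool_rot: [-0.325, 3.124, -0.0]
contact_force: [6.6, 0.7, -5.2]
opening: 0.0201
grip_force: 51.2
```

```bash
python3 -c "
from ctl import *
cycle(0,1.4,6,N=4)"
```

```text
t 15.82 pred -0.027 +0.077 meas -0.0053 (26) other -0.021/6 +0.109/0
t 15.88 pred -0.001 +0.114 meas +0.0037 (27) other -0.012/7 +0.037/0
t 15.93 pred +0.008 +0.120 meas +0.0092 (26) other -0.007/6 +0.046/0
t 15.97 pred +0.014 +0.124 meas +0.0042 (25) other -0.012/6 +0.034/1
t 16.025 x [0.0169 0.1187 0.2631 0.0558 0.0039] sd [0.004  0.0167 0.0084 0.0033 0.0013] c -0.001
F [ 7.3  2.1 -5.5] pos [ 0.5223 -0.0248  0.2207]
c [-0.19 -0.18 -0.15 -0.13 -0.11 -0.07 -0.02  0.    0.03  0.02 -0.01 -0.03
 -0.03 -0.03 -0.03 -0.03 -0.03 -0.03 -0.03 -0.03]
th [0.03  0.039 0.033 0.021 0.007 0.    0.    0.    0.    0.    0.    0.   ]
w [ 0.08 -0.   -0.04 -0.06 -0.04 -0.01  0.   -0.   -0.   -0.   -0.   -0.  ]
[[0, 0, -13.0, 1.5, 0], [0, 0, 0.5, -0.5, 0], [0, 0, 2.5, -0.0, 0], [0, 0, 1.5, -0.5, 0], [0, 0, 1.5, -0.0, 0], [0, 0, 2.5, -0.5, 0]]
```

Emit:
servo_tool --pt "0 0 -13.0 1.5 0" --pt "0 0 0.5 -0.5 0" --pt "0 0 2.5 0 0" --pt "0 0 1.5 -0.5 0" --pt "0 0 1.5 0 0" --pt "0 0 2.5 -0.5 0"

```text
t: 16.77
tool_pos: [0.5232, -0.0289, 0.2208]
tool_rot: [-0.325, 3.124, 0.0]
contact_force: [6.1, 1.6, -6.4]
opening: 0.0203
grip_force: 51.3
```

```bash
python3 -c "
from ctl import *
cycle(.70,3.4,5,N=4,H=26)"
```

```text
t 16.77 pred +0.029 -0.046 meas +0.0097 (27) other -0.006/7 +0.039/1
t 16.82 pred +0.007 -0.083 meas +0.0102 (26) other -0.006/6 +0.036/0
t 16.88 pred +0.005 -0.083 meas +0.0033 (27) other -0.013/7 +0.038/0
t 16.93 pred -0.000 -0.089 meas +0.0046 (25) other -0.011/6 +0.047/0
t 16.975 x [-0.003  -0.0893  0.263   0.0557  0.0033] sd [0.004  0.0165 0.0084 0.0033 0.0013] c -0.066
F [ 6.5  2.7 -5.6] pos [ 0.5232 -0.0288  0.2207]
c [ 0.18  0.17  0.14  0.12  0.08  0.04  0.01 -0.02 -0.05 -0.12 -0.18 -0.22
 -0.26 -0.3  -0.36 -0.41 -0.44 -0.47 -0.5  -0.54 -0.58 -0.53 -0.45 -0.45
 -0.45 -0.45]
th [-0.013 -0.008  0.021  0.069  0.132  0.205  0.285  0.369  0.451  0.527
  0.595  0.649  0.685  0.7    0.7    0.7  ]
w [-0.05  0.07  0.15  0.22  0.28  0.31  0.33  0.33  0.32  0.29  0.25  0.18
  0.1   0.    0.    0.  ]
[[0, 0, 17.0, 1.0, 0], [0, 0, -0.5, -0.0, 0], [0, 0, -2.5, -0.5, 0], [0, 0, -1.0, -0.0, 0], [0, 0, -2.5, -0.0, 0]]
```

Emit:
servo_tool --pt "0 0 17.0 1.0 0" --pt "0 0 -0.5 0 0" --pt "0 0 -2.5 -0.5 0" --pt "0 0 -1.0 0 0" --pt "0 0 -2.5 0 0"

```text
t: 17.6
tool_pos: [0.5211, -0.019, 0.2203]
tool_rot: [-0.325, 3.124, -0.001]
contact_force: [7.1, 1.5, -4.6]
opening: 0.0205
grip_force: 51.2
```

```bash
python3 -c "
from ctl import *
cycle(.70,3.0,5,N=4,H=26)"
```

```text
t 17.60 pred +0.021 +0.154 meas +0.0273 (27) other +0.011/7 +0.072/1
t 17.65 pred +0.035 +0.180 meas +0.0361 (26) other +0.020/7 +0.082/1
t 17.70 pred +0.045 +0.197 meas +0.0627 (27) other +0.047/7 +0.074/1
t 17.75 pred +0.063 +0.232 meas +0.0660 (26) other +0.049/6 +0.083/2
t 17.8 x [0.0764 0.2534 0.2644 0.0548 0.0041] sd [0.0041 0.0182 0.0083 0.0032 0.0013] c 0.085
F [ 7.4  0.4 -5.9] pos [ 0.5211 -0.0191  0.2203]
c [-0.07 -0.09 -0.11 -0.13 -0.18 -0.23 -0.26 -0.29 -0.31 -0.35 -0.39 -0.41
 -0.43 -0.45 -0.48 -0.5  -0.52 -0.53 -0.53 -0.47 -0.46 -0.46 -0.46 -0.46
 -0.46 -0.46]
th [0.11  0.177 0.246 0.316 0.385 0.452 0.514 0.57  0.618 0.656 0.684 0.698
 0.7   0.7   0.7   0.7  ]
w [ 0.27  0.27  0.28  0.28  0.27  0.26  0.24  0.21  0.17  0.13  0.08  0.03
 -0.    0.    0.    0.  ]
[[0, 0, -10.5, -0.5, 0], [0, 0, -1.5, 0.5, 0], [0, 0, -1.5, -0.0, 0], [0, 0, -1.5, -0.0, 0], [0, 0, -3.5, 0.5, 0]]
```

Emit:
servo_tool --pt "0 0 -10.5 -0.5 0" --pt "0 0 -1.5 0.5 0" --pt "0 0 -1.5 0 0" --pt "0 0 -1.5 0 0" --pt "0 0 -3.5 0.5 0"

```text
t: 18.42
tool_pos: [0.5248, -0.0365, 0.22]
tool_rot: [-0.326, 3.124, 0.001]
contact_force: [5.7, 2.6, -3.6]
opening: 0.0205
grip_force: 51.3
```

```bash
python3 -c "
from ctl import *
cycle(.70,2.6,4,N=4,H=24)"
```

```text
t 18.43 pred +0.248 +0.283 meas +0.2067 (34) other +0.190/4 +0.224/7
t 18.48 pred +0.220 +0.200 meas +0.2121 (37) other +0.193/4 +0.231/8
t 18.52 pred +0.225 +0.187 meas +0.2142 (37) other +0.188/5 +0.240/8
t 18.57 pred +0.230 +0.173 meas +0.2314 (38) other +0.213/5 +0.249/8
t 18.625 x [0.2388 0.1725 0.2572 0.0577 0.0024] sd [0.0041 0.0184 0.0076 0.0029 0.0014] c -0.18
F [ 5.8  3.1 -4.4] pos [ 0.5248 -0.0366  0.2201]
c [-0.11 -0.13 -0.16 -0.21 -0.25 -0.27 -0.29 -0.33 -0.37 -0.39 -0.41 -0.44
 -0.47 -0.49 -0.51 -0.46 -0.4  -0.41 -0.42 -0.42 -0.42 -0.42 -0.42 -0.42]
th [0.261 0.312 0.368 0.427 0.486 0.542 0.594 0.638 0.672 0.693 0.7   0.699
 0.699 0.7   0.7  ]
w [ 0.18  0.22  0.23  0.24  0.23  0.22  0.19  0.16  0.11  0.05 -0.01  0.
  0.    0.    0.  ]
[[0, 0, 4.5, -0.5, 0], [0, 0, -1.0, -0.0, 0], [0, 0, -2.5, 0.5, 0], [0, 0, -3.0, 0.5, 0]]
```

Emit:
servo_tool --pt "0 0 4.5 -0.5 0" --pt "0 0 -1.0 0 0" --pt "0 0 -2.5 0.5 0" --pt "0 0 -3.0 0.5 0"

```text
t: 19.12
tool_pos: [0.5252, -0.0384, 0.2197]
tool_rot: [-0.326, 3.124, 0.002]
contact_force: [5.6, 3.9, -2.9]
opening: 0.0203
grip_force: 51.3
```

```bash
python3 -c "
from ctl import *
cycle(.70,2.2,4,N=4,H=22)"
```

```text
t 19.12 pred +0.339 +0.223 meas +0.3704 (40) other +0.237/3 +0.388/10
t 19.18 pred +0.381 +0.292 meas +0.3827 (38) other +nan/2 +0.401/10
t 19.23 pred +0.397 +0.301 meas +0.3972 (39) other +nan/2 +0.415/10
t 19.27 pred +0.412 +0.310 meas +0.4129 (39) other +nan/2 +0.431/10
t 19.325 x [0.4283 0.3209 0.2646 0.0575 0.0033] sd [0.0041 0.0184 0.0062 0.0029 0.0016] c -0.21
F [ 6.2  3.1 -3.6] pos [ 0.5252 -0.0384  0.2197]
c [-0.43 -0.44 -0.44 -0.45 -0.47 -0.48 -0.48 -0.49 -0.49 -0.49 -0.49 -0.48
 -0.47 -0.46 -0.46 -0.46 -0.46 -0.46 -0.46 -0.46 -0.46 -0.46]
th [0.468 0.534 0.585 0.625 0.655 0.676 0.69  0.697 0.7   0.7   0.7   0.7
 0.7   0.7  ]
w [0.3  0.23 0.18 0.14 0.1  0.07 0.04 0.02 0.   0.   0.   0.   0.   0.  ]
[[0, 0, -14.5, 5.0, 0], [0, 0, -1.0, -0.0, 0], [0, 0, 0.5, -0.0, 0], [0, 0, -1.0, 0.5, 0]]
```

Emit:
servo_tool --pt "0 0 -14.5 5.0 0" --pt "0 0 -1.0 0 0" --pt "0 0 0.5 0 0" --pt "0 0 -1.0 0.5 0"

```text
t: 19.82
tool_pos: [0.5286, -0.0542, 0.2148]
tool_rot: [-0.325, 3.124, 0.001]
contact_force: [4.6, 3.0, -0.6]
opening: 0.0203
grip_force: 51.7
```

```bash
python3 -c "
from ctl import *
cycle(.71,1.6,4,N=4,H=20)"
```

```text
t 19.82 pred +0.561 +0.207 meas +0.5488 (40) other +nan/-1 +0.567/10
t 19.88 pred +0.559 +0.171 meas +0.5568 (39) other +nan/-1 +0.575/10
t 19.93 pred +0.566 +0.158 meas +0.5637 (39) other +nan/-1 +0.582/10
t 19.98 pred +0.573 +0.145 meas +0.5691 (37) other +nan/-0 +0.587/9
t 20.025 x [0.5782 0.1322 0.2613 0.0576 0.0031] sd [0.0041 0.0181 0.0048 0.0029 0.0018] c -0.452
F [ 4.2  4.  -0.5] pos [ 0.5286 -0.0543  0.2148]
c [-0.4  -0.41 -0.42 -0.43 -0.44 -0.45 -0.45 -0.46 -0.45 -0.44 -0.44 -0.44
 -0.45 -0.44 -0.44 -0.44 -0.45 -0.45 -0.46 -0.46]
th [0.594 0.623 0.649 0.672 0.691 0.7   0.699 0.698 0.699 0.699 0.7   0.7
 0.698]
w [ 0.12  0.11  0.1   0.08  0.07 -0.   -0.    0.    0.    0.    0.   -0.
 -0.01]
[[0, 0, 3.0, -1.5, 0], [0, 0, -0.5, 0.5, 0], [0, 0, -0.5, -0.0, 0], [0, 0, -0.5, 0.5, 0]]
```

Emit:
servo_tool --pt "0 0 3.0 -1.5 0" --pt "0 0 -0.5 0.5 0" --pt "0 0 -0.5 0 0" --pt "0 0 -0.5 0.5 0"

```text
t: 20.52
tool_pos: [0.5283, -0.0528, 0.2154]
tool_rot: [-0.325, 3.124, 0.001]
contact_force: [3.5, 3.1, 0.0]
opening: 0.0203
grip_force: 51.7
```

```bash
python3 -c "
from ctl import *
cycle(.72,1.2,5,N=4,H=20)"
```

```text
t 20.52 pred +0.636 +0.102 meas +0.5940 (37) other +nan/1 +0.612/9
t 20.57 pred +0.600 +0.017 meas +0.5930 (35) other +nan/0 +0.611/9
t 20.62 pred +0.597 +0.002 meas +0.5924 (35) other +nan/0 +0.610/9
t 20.68 pred +0.595 -0.009 meas +0.5927 (35) other +nan/0 +0.611/9
t 20.725 x [ 0.5933 -0.0175  0.2544  0.0573  0.003 ] sd [0.004  0.0163 0.0041 0.0029 0.0019] c -0.429
F [4.1 4.  0.3] pos [ 0.5282 -0.0528  0.2154]
c [-0.16 -0.2  -0.25 -0.3  -0.41 -0.42 -0.41 -0.39 -0.4  -0.4  -0.4  -0.41
 -0.41 -0.41 -0.4  -0.4  -0.41 -0.38 -0.4  -0.43]
th [0.593 0.615 0.655 0.693 0.7   0.7   0.7   0.7   0.7   0.7   0.7   0.7  ]
w [ 0.03  0.14  0.16  0.14  0.    0.    0.    0.    0.    0.    0.   -0.  ]
[[0, 0, 18.0, -5.5, 0], [0, 0, -2.5, 0.5, 0], [0, 0, -3.5, 0.5, 0], [0, 0, -3.5, 1.0, 0], [0, 0, -7.0, 3.0, 0]]
```

Emit:
servo_tool --pt "0 0 18.0 -5.5 0" --pt "0 0 -2.5 0.5 0" --pt "0 0 -3.5 0.5 0" --pt "0 0 -3.5 1.0 0" --pt "0 0 -7.0 3.0 0"

```text
t: 21.35
tool_pos: [0.5279, -0.0509, 0.2161]
tool_rot: [-0.326, 3.124, 0.001]
contact_force: [3.2, 3.9, 0.4]
opening: 0.0203
grip_force: 51.8
```

```bash
python3 -c "
from ctl import *
cycle(.72,1.2,5,N=4,H=20)
im=cv2.imread('pics/last.png');cv2.imwrite('pics/v1.png',cv2.resize(im[150:320,180:350],None,fx=3,fy=3,interpolation=2))"
```

```text
t 21.35 pred +0.654 +0.162 meas +0.6035 (33) other +nan/0 +0.621/8
t 21.40 pred +0.612 +0.066 meas +0.5943 (32) other +nan/-0 +0.612/8
t 21.45 pred +0.605 +0.041 meas +0.5993 (34) other +nan/-0 +0.617/8
t 21.50 pred +0.604 +0.030 meas +0.5986 (33) other +nan/-0 +0.617/8
t 21.55 x [0.6035 0.0182 0.2483 0.0603 0.0026] sd [0.0039 0.0158 0.0036 0.0027 0.0021] c -0.407
F [4.3 3.1 0. ] pos [ 0.5279 -0.0512  0.2161]
c [-0.19 -0.22 -0.26 -0.31 -0.39 -0.4  -0.35 -0.37 -0.38 -0.38 -0.38 -0.37
 -0.38 -0.38 -0.37 -0.35 -0.37 -0.34 -0.38 -0.42]
th [0.607 0.63  0.665 0.697 0.7   0.7   0.7   0.7   0.7   0.7   0.7   0.7  ]
w [ 0.05  0.13  0.14  0.12  0.    0.    0.    0.    0.    0.    0.   -0.  ]
[[0, 0, 14.5, -4.5, 0], [0, 0, -2.0, -0.0, 0], [0, 0, -3.0, 1.0, 0], [0, 0, -3.0, 1.0, 0], [0, 0, -5.5, 2.0, 0]]
```

View pics/v1.png

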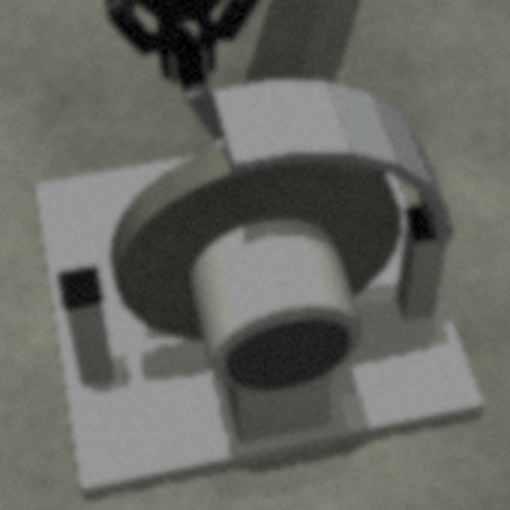

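The hood's far end now covers the left pad and the reading stays at about 0.60 despite the push, so it is probably already on the stop with the chroma biased by shadow or spoke. Checking the edge in grey.

```bash
python3 - <<'E'
from ctl import *
im=cv2.imread("pics/last.png").astype(np.float32)
for lo,hi in((.03,.045),(.045,.06),(.06,.075),(.075,.09)):
    u=unwrap("scene",im,xs=np.linspace(lo,hi,14)).mean(0)[:,1]
    print(lo,[int(u[int((a+1.8)/.005)]) for a in np.arange(-.5,.6,.04)], np.round(edge(u,-.45,0,sgn=-1),3), "seams",np.round(edge(u,.05,.3,w=10),3),np.round(edge(u,.3,.6,w=10),3),np.round(edge(u,.6,.9,w=10),3))
import glob
for f_ in sorted(glob.glob("pics/f*.png"))[-14:]:
    u=unwrap("scene",cv2.imread(f_).astype(np.float32),xs=np.linspace(.04,.08,26)).mean(0)[:,1];print(f_,np.round(edge(u,-.5,0,sgn=-1),4),np.round(edge(u,.3,.6,w=10),4))
E
```

```text
0.03 [107, 104, 104, 105, 104, 94, 60, 55, 77, 149, 150, 151, 151, 150, 150, 149, 149, 151, 150, 149, 149, 150, 149, 140, 137, 138, 137, 137] [-0.174 78.763] seams [0.093 2.018] [0.399 9.505] [ 0.693 13.3  ]
0.045 [105, 104, 105, 109, 104, 100, 79, 56, 77, 149, 151, 151, 150, 151, 150, 151, 149, 150, 152, 151, 151, 150, 150, 141, 138, 137, 138, 138] [-0.172 77.849] seams [0.104 1.591] [0.402 9.545] [ 0.685 13.747]
0.06 [126, 118, 111, 103, 101, 98, 97, 84, 91, 149, 150, 151, 151, 151, 150, 150, 150, 151, 151, 151, 150, 151, 150, 139, 138, 137, 138, 138] [-0.167 56.136] seams [0.078 0.991] [ 0.398 10.255] [ 0.688 14.989]
0.075 [110, 113, 113, 108, 103, 100, 106, 110, 97, 149, 151, 150, 151, 150, 151, 150, 150, 150, 151, 151, 151, 150, 149, 141, 138, 137, 138, 137] [-0.161 41.867] seams [0.092 0.75 ] [0.404 8.852] [ 0.692 14.526]
pics/f19.225.png [-0.4574 28.2663] [0.3957 9.4465]
pics/f19.275.png [-0.4415 29.3712] [ 0.4139 10.3301]
pics/f19.825.png [-0.3049 39.3424] [ 0.5512 13.2477]
pics/f19.875.png [-0.2979 40.6387] [ 0.5584 13.7516]
pics/f19.925.png [-0.2899 40.8644] [ 0.5676 14.0266]
pics/f19.975.png [-0.2845 41.8792] [ 0.5737 13.8285]
pics/f20.525.png [-0.2321 50.2037] [   nan 10.425]
pics/f20.575.png [-0.2292 51.512 ] [  nan 8.643]
pics/f20.625.png [-0.2261 52.4127] [   nan 7.9973]
pics/f20.675.png [-0.2231 53.1306] [   nan 8.6469]
pics/f21.350.png [-0.1699 64.6141] [0.401  9.2926]
pics/f21.400.png [-0.1697 64.7101] [0.4008 9.0648]
pics/f21.450.png [-0.1699 64.3683] [0.4016 8.6816]
pics/f21.500.png [-0.1696 64.3544] [0.4    9.4047]
```

The grey edge holds at -0.170, so the guard is at +0.70 and still: it lies at rest on the left stop. Next I unwind the crank gently to +0.7.

```bash
python3 - <<'E'
from ctl import *
s=load();s["y"],s["z"],n=s["undo"];s["knots"]=s["knots"][:n];c=cang(s);print(c)
print(rows(s,np.linspace(c,.69,13)[1:],get_obs()["t"]));json.dump(s,open(F,"w"))
E
```

```text
-0.40686860479834197
[[0, 0, 6.0, -2.5, 0], [0, 0, 6.0, -1.5, 0], [0, 0, 6.5, -1.5, 0], [0, 0, 6.0, -0.5, 0], [0, 0, 6.5, -0.0, 0], [0, 0, 6.5, 0.5, 0], [0, 0, 6.5, 1.5, 0], [0, 0, 6.0, 1.5, 0], [0, 0, 6.0, 2.5, 0], [0, 0, 5.5, 3.0, 0], [0, 0, 5.5, 3.0, 0], [0, 0, 5.0, 4.0, 0]]
```

Emit:
servo_tool --pt "0 0 6.0 -2.5 0" --pt "0 0 6.0 -1.5 0" --pt "0 0 6.5 -1.5 0" --pt "0 0 6.0 -0.5 0" --pt "0 0 6.5 0 0" --pt "0 0 6.5 0.5 0" --pt "0 0 6.5 1.5 0" --pt "0 0 6.0 1.5 0" --pt "0 0 6.0 2.5 0" --pt "0 0 5.5 3.0 0" --pt "0 0 5.5 3.0 0" --pt "0 0 5.0 4.0 0"

```text
t: 23.05
tool_pos: [0.5133, 0.0175, 0.2043]
tool_rot: [-0.324, 3.124, -0.007]
contact_force: [8.9, -4.7, -7.3]
opening: 0.0203
grip_force: 51.1
```

Emit:
servo_tool --pt "0.7 0 0 0 0" --pt "0.7 0 0 0 0" --pt "0.7 0 0 0 0" --pt "0.7 0 0 0 0" --pt "0.7 0 0 -10 0" --pt "0.7 0 0 -20 0" --pt "0.7 0 0 -20 0" --pt "0.7 0 0 -25 0" --pt "0.7 0 0 -25 0" --pt "0.7 0 0 -20 0"

```text
t: 24.3
tool_pos: [0.513, 0.0196, 0.3288]
tool_rot: [-0.326, 3.122, -0.001]
contact_force: [1.3, 0.0, 0.6]
opening: 0.0599
grip_force: 0.0
```

Emit:
servo_tool --pt "0.7 0 0 0 0" --pt "0.7 0 0 0 0" --pt "0.7 0 0 0 0" --pt "0.7 0 0 0 0" --pt "0.7 0 0 0 0" --pt "0.7 0 0 0 0" --pt "0.7 0 0 0 0" --pt "0.7 0 0 0 0" --pt "0.7 0 0 0 0" --pt "0.7 0 0 0 0" --pt "0.7 0 0 0 0" --pt "0.7 0 0 0 0"

```text
t: 25.8
tool_pos: [0.5126, 0.0196, 0.3258]
tool_rot: [-0.326, 3.125, 0.0]
contact_force: [-0.8, -0.8, 0.2]
opening: 0.0596
grip_force: 0.0
```

Checking that guard and crank are at rest before handing in.

```bash
python3 - <<'E'
from ctl import *
s=load();zs,t=meas(s,3)
for a,im,o in zs:
    u=unwrap("scene",im.astype(np.float32),xs=np.linspace(.04,.08,26)).mean(0)[:,1];print(a,np.round(edge(u,-.5,0,sgn=-1),4))
w=get_image("wrist")[:,:,::-1];w2=get_image("wrist")[:,:,::-1]
print("wrist diff",np.abs(w.astype(int)-w2).mean())
cv2.imwrite("pics/fin.png",np.hstack([cv2.resize(im,(400,300)),cv2.resize(w2,(400,300))]))
E
```

```text
25.8 [-0.1644 40.1289]
25.85 [-0.1644 38.8903]
25.9 [-0.1645 39.4286]
wrist diff 0.8921491834852431
```

View pics/fin.png

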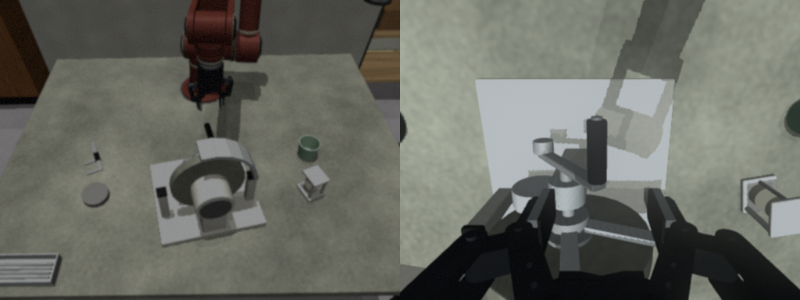

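The guard is steady on the left stop, the crank is free below the open fingers at wrist-half pixel (597,150), and the bystanders are unmoved.

```bash
python3 -c "
from station import *
print(finish_job())"
```

```text
the job is handed in; nothing more can be done
None
```

I handed the job in at about 26 s: by my camera readings the guard stood upright for about 6.5 s, then was laid slowly on its left stop with the crank let go and the bystanders where they were, though no verdict came back.

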